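# Rest the slide tray on the sloped stand and swing the keeper over it

### The arm

A 6-joint arm with a two-finger parallel gripper is mounted at the origin on a cart in front of the work surface, level with it; the furniture and walls round the work are solid. World frame = base frame: x ahead of the robot, y to its left, z up, the work surface at z = 0. Lengths are in m, angles in rad, forces in N, time in s.
With the tool pointing down it reaches from about 0.35 to 0.85 m from the base axis. Payload 8.1 kg.
Tool frame: the origin (TCP) lies midway between the tips of the shut fingers; the grasp point (between the pads) lies 19 mm behind it (env.tcp_to_grasp is the distance from the TCP to the grasp point, in m); z points along the fingers, y is the line along which they close (so a half turn about z gives the same grasp; the last joint's range is limited). The gripper opens to 93 mm and grips with 3 to 60 N. Pads are 15 mm wide; open, the fingers measure 128 mm over their backs; the gripper's body (75 mm by 188 mm) begins 65 mm behind the grasp point.
Start: joints at [-1.245, 0.13, 1.488, -0, 1.523, -0.085], TCP at [0.24, -0.55, 0.219] pointing down, gripper open.
Joint ranges: [-2.96, 2.96], [-0.89, 2.26], [0.02, 2.5], [-1.34, 4.48], [0, 2.73], [-2.66, 2.66]. Speed limits (rad/s): [2.39, 2.39, 2.79, 3.14, 3.14, 3.14].

### API

Orientations are given as a 3x3 rotation matrix whose columns are the frame's x, y, z axes.
In Python, from cell import env gives the robot as it stands.
- The arm moves only by the shell command python3 -m crank 'ROWS' [OPENING] [FORCE]. ROWS is text: rows parted by semicolons, each of 4 numbers parted by spaces: the shift along the world's x, y, z in units of 40 mm (1.0 is 40 mm), then the turn about the world's z in units of 8 degrees (1.0 is 8 degrees). In form: tx ty tz roll; .... A call has 1 to 8 rows; each row shifts and turns the commanded pose from where the row before left it; what a row does not reach is not made up. A row lasts 1/8 s, in which the tool goes at most 62.5 mm and 10.7 degrees, less where a joint would pass 70% of its speed; a pose out of reach is approached as far as the arm can. A call is refused whole if a number of a shift passes 1 or a number of a turn 1, either way. A call with a gripper value outside its range is refused whole. OPENING is the finger opening in mm, from 0 to 93, set as the call begins (- or left out, the last holds). The fingers move at their own pace and stop on an object; FORCE is the grip in N (left out, the last holds). Time passes only in rows, so rows that do not move let the fingers close. It gives the time, the measured TCP pose, the force, the opening and the grip force at its end, in the units of the state.
- env.get_state(): the state, without advancing time (a new reading comes with each control period).
- env.snapshot(name): name is "side" or "top" or "wrist"; returns the picture (400x640x3 uint8, red, green, blue); there is no depth.
- env.calibration(name): a dict with "mtx" (3x3 intrinsics, pixels), "camera_from_world" (4x4, takes a point from world to camera coordinates). Camera axes: x right, y up, looking along -z (the intrinsics and any distortion apply to the point x, -y, -z); pixel columns grow to the right and rows downward; lengths in m; the calibration is good to about 2 mm. A picture is of the moment at which its call begins: read the wrist's pose just before it. calibration takes no time and is no camera call; for the wrist camera it gives the pose at the moment of the call.
- env.hand_in(): hands the job in; it is judged then, once.
Trained networks look in the newest picture that a camera, given by its name, has taken for a name from the list of things; names that differ only in an ending like _2 or _b are one class to them, and where a whole thing is asked for, a point or a joint stands for the part that bears it (a point fixed in the world has none). Each returns a list of dicts, best first, with "score" (0 to 1); they miss things now and then, are a little off and sometimes report something else, mostly with a low value. They report only what shows in the picture. A call takes as long as a camera call. They do not tell look-alikes from the thing itself.
- env.recognise(camera, thing): "extent" ([centre column, centre row, width, height] in pixels, round what is visible of it).
- env.trace(camera, thing): "pixels" (400x640 bool, what is visible of it) and "extent" ([centre column, centre row, width, height] in pixels, round what is visible of it).
- env.tip_of(camera, thing): "centre" ([column, row] in pixels: a listed point, or the origin of a listed thing).
The state is a dict: "time": time; "joint_pos": joint angles; "qvel": joint speeds; "tau": joint torques, N m; "ee_pos": TCP position; "orientation": TCP orientation; "contact_force": force on the tool from outside, world axes, zero at the start; "torque": the same for the moment, N m; "opening": opening from 0.0 (shut) to 1.0 (fully open); "grip_force": force on a finger pad.
Only numpy, scipy, OpenCV 4.12 (cv2) and the standard library are available. Lean on these libraries where they do the work, as an engineer would, in place of code of your own. Each camera call takes 0.05 s, during which the arm holds its last target. There are 200 camera calls.

### The job

Lay the clear slide tray gently on the sloped bed of the metal stand, open side up, lengthways up the slope and in the middle of its width, with a short end resting against the ledge. Then, once you have let go of the tray, swing the keeper arm across above it until it lies straight over the tray, and leave the pot, dish and tape where they are.

Things in the scene. Friction and masses are not known exactly. Their poses are not given: they have to be found in the camera images.
- tray: Loose clear plastic slide tray with an open top, 60 mm (its x) by 110 mm (its y) by 26 mm high, walls 2 mm, 50 to 100 g. Starts upright on the worktop, or on a thin folder or mat (1.5 mm) that lies on it. Origin at the centre of its underside, z up out of the open top. Its two ends are alike. Grip it across the 60 mm width.
- bed: Sloped grey-painted bed plate of the metal stand fixed to the worktop, 185 mm up the slope by 190 mm wide. Origin on its surface at the middle of the foot of the ledge, 37 mm above the worktop; x points up the slope (25 degrees from level, low end towards the robot), y along the ledge, z square out of the bed. A tray resting as wanted has its origin at x = 55 mm, y = 0, z = 0.
- ledge (a point): Middle of the top of the ledge's inner face: a steel bar 120 mm wide along the bed's low edge, standing 14 mm out of the bed's surface, inner face at bed x = 0.
- keeper (a joint): Keeper: flat steel arm 16 mm wide on a swivel, turning about the bed's z axis. 0 = points straight up the slope; grows as it swings towards bed -y, over the tray; stop at 1.571 = straight across. Starts parked between -0.45 and 0.15. Stays where it is left (about 0.7 N at the knob moves it). Underside 32 mm, top 38 mm out of the bed: it clears a resting tray by 6 mm and does not press on it.
- keeper_pivot (a point): The keeper's swivel axis where it meets the bed's surface: bed x = 60 mm, y = 80 mm (left of the tray's place). A 16 mm post, 31 mm high, stands there.
- keeper_knob (a point): Middle of the black round knob on the keeper's free end: 16 mm in diameter, standing along the bed's z axis from 38 to 68 mm out of the bed's surface (this point is at 53 mm), 85 mm from the swivel axis. Being round, it can turn between the fingers.
- pot: Black film pot with lid, 34 mm in diameter, 52 mm high, loose. Origin at the centre of its underside. Leave alone.
- dish: Petri dish with lid, 88 mm in diameter, 16 mm high, loose. Origin at the centre of its underside. Leave alone.
- tape: Roll of tan tape lying flat, 92 mm in diameter, 25 mm high, loose. Origin at the centre of its underside. Leave alone.
There are look-alikes about, which are no part of the job. Of the things that look like the tray, the middle-sized one is meant.

How it is judged:
On the way, in this order (a step that is already met when the one before it is completed fails the run):
1. the tray rests on the bed against the ledge, let go (x of tray in the frame of bed between 0.051 and 0.06 m and y of tray in the frame of bed between -0.02 and 0.02 m and z of tray in the frame of bed between -0.003 and 0.004 m and angle between the z axis of tray and the z axis of bed, either way round below 0.07 rad and angle between tray's own z axis and vertical below 0.8 rad and angle between the y axis of tray and the x axis of bed, either way round below 0.12 rad and linear speed of tray below 0.02 m/s and contact force between the fingers and tray below 0.1 N), for 0.2 s.
2. the keeper lies across over the tray (value of joint keeper above 1.35 rad), for 0.2 s.
At the end, for the whole second after the job is handed in: The tray lies flat on the bed (within 4 degrees and 4 mm), open side up, its length up the slope within 0.12 rad, a short end within 5 mm of the ledge, its centre within 20 mm of the bed's middle line, released and at rest; the keeper stands past 1.35 rad, across above the tray, and is still (all of step 1 and value of joint keeper above 1.35 rad and velocity of joint keeper between -0.05 and 0.05 rad/s); the robot touches nothing.
It fails at once if the tray is dropped or jammed on to the stand (over 40 N) (contact force between tray and bed above 40 N).
It fails at once if the pot, dish or tape is moved by more than 20 mm or tipped (distance of any of pot, dish, tape from where it was at the start of the episode above 0.02 m or angle between any of pot, dish, tape's own z axis and vertical above 0.5 rad).
It also fails if it takes over 54 s, if anything falls off the work surface, if the arm or the gripper's body presses on something with over 40 N, if the wrist force passes 120 N, or if a joint passes its speed limit or range.

## Working session

There is one attempt and no reset: what is moved stays moved. The work goes in short steps, Python scripts to look and compute and a shell command to move; the robot and the scene stay as the last step left them, time stands still between calls to the robot, and variables do not carry over. Pictures are saved under pics/ and viewed, at most 10 in all, crops included, and the job is handed in when it is done.

```bash
ls; mkdir -p pics
python3 - <<'E'
from cell import env
import cv2,numpy as np
a=env.snapshot("top");b=env.snapshot("side")
cv2.imwrite("pics/top.png",a[...,::-1]);cv2.imwrite("pics/side.png",b[...,::-1])
for c in("top","side"):
  print(c,env.calibration(c)["mtx"].round(1).tolist(),env.calibration(c)["camera_from_world"].round(3).tolist())
  for t in("tray","keeper","pot","dish","tape","bed"):
    print(t,[(np.round(r["extent"]).tolist(),round(r["score"],2)) for r in env.recognise(c,t)])
  for t in("tray","bed","ledge","keeper_pivot","keeper_knob"):
    print("tip",t,[(np.round(r["centre"],1).tolist(),round(r["score"],2)) for r in env.tip_of(c,t)])
print(env.get_state()["time"],env.tcp_to_grasp)
E
```

```text
pics
top [[439.0, 0.0, 317.8], [0.0, 439.0, 192.2], [0.0, 0.0, 1.0]] [[0.026, -1.0, 0.016, -0.018], [0.987, 0.029, 0.159, -0.588], [-0.159, 0.012, 0.987, -1.19], [0.0, 0.0, 0.0, 1.0]]
tray [([409.0, 243.0, 29.0, 28.0], 0.98), ([362.0, 213.0, 37.0, 44.0], 0.94), ([420.0, 162.0, 51.0, 29.0], 0.75)]
keeper [([195.0, 208.0, 22.0, 37.0], 0.49)]
pot [([298.0, 210.0, 9.0, 14.0], 0.48)]
dish [([281.0, 139.0, 29.0, 30.0], 0.94)]
tape [([365.0, 146.0, 32.0, 32.0], 0.87), ([361.0, 214.0, 40.0, 44.0], 0.18)]
bed [([228.0, 205.0, 89.0, 76.0], 0.93), ([298.0, 210.0, 8.0, 14.0], 0.63)]
tip tray [([359.1, 213.1], 0.9), ([232.6, 237.6], 0.63), ([419.3, 162.3], 0.58)]
tip bed [([232.6, 234.9], 0.66), ([281.5, 138.5], 0.24)]
tip ledge [([234.4, 236.6], 0.61)]
tip keeper_pivot [([206.3, 212.5], 0.79), ([300.9, 210.6], 0.24)]
tip keeper_knob [([187.1, 188.7], 0.56)]
side [[419.8, 0.0, 316.2], [0.0, 419.8, 204.3], [0.0, 0.0, 1.0]] [[-0.873, -0.487, 0.019, 0.503], [0.327, -0.556, 0.765, -0.292], [-0.361, 0.674, 0.644, -0.826], [0.0, 0.0, 0.0, 1.0]]
tray [([334.0, 169.0, 46.0, 43.0], 0.96), ([401.0, 200.0, 24.0, 20.0], 0.8), ([356.0, 217.0, 51.0, 22.0], 0.78)]
keeper [([249.0, 323.0, 58.0, 33.0], 0.55), ([273.0, 306.0, 129.0, 129.0], 0.45)]
pot [([320.0, 259.0, 18.0, 23.0], 0.55)]
dish [([230.0, 248.0, 36.0, 32.0], 0.9)]
tape [([288.0, 191.0, 31.0, 28.0], 0.94)]
bed [([273.0, 307.0, 132.0, 134.0], 0.62)]
tip tray [([331.6, 170.5], 0.79), ([397.0, 203.4], 0.79), ([351.9, 221.6], 0.58)]
tip bed [([313.3, 328.4], 0.64)]
tip ledge [([316.1, 325.1], 0.92), ([351.6, 219.9], 0.69), ([225.3, 311.9], 0.35)]
tip keeper_pivot [([262.1, 336.0], 0.56)]
tip keeper_knob [([223.9, 313.5], 0.85)]
1.2 0.0188
```

View pics/top.png

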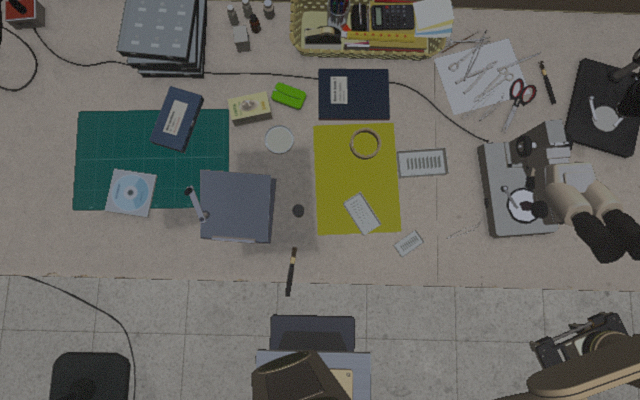

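View pics/side.png

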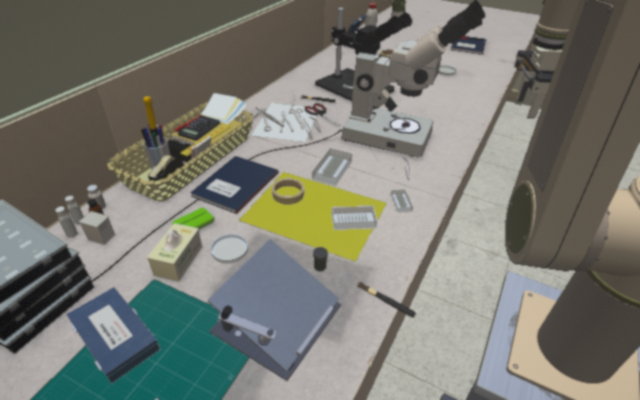

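Tray look-alikes in the top view are A (362,213) on the yellow folder, B (420,162) white-labelled and larger, and C (409,243), the smallest. I expect A to be the middle-sized one. The stand is at (236,205), with the keeper parked up-left and its knob at (188,189).

```bash
cat > h.py <<'E'
from cell import env
import cv2,numpy as np
from scipy.optimize import least_squares
def proj(P,cal):
    K=np.array(cal["mtx"]);T=np.array(cal["camera_from_world"])
    p=np.atleast_2d(P)@T[:3,:3].T+T[:3,3]; p=p*[1,-1,-1]
    q=p@K.T; return q[:,:2]/q[:,2:]
def ray(px,z,cal):
    K=np.array(cal["mtx"]);T=np.array(cal["camera_from_world"])
    d=np.linalg.inv(K)@[px[0],px[1],1]*[1,-1,-1]; R=T[:3,:3]; o=-R.T@T[:3,3]; d=R.T@d
    return o+d*(z-o[2])/d[2]
def bedT(x,y,yaw):
    c,s=np.cos(yaw),np.sin(yaw);a=np.radians(25);ca,sa=np.cos(a),np.sin(a)
    R=np.array([[c,-s,0],[s,c,0],[0,0,1]])@np.array([[ca,0,-sa],[0,1,0],[sa,0,ca]])
    return R,np.array([x,y,.037])
def bedpts(p):
    R,t=bedT(*p[:3]);q=p[3]
    L={"bed":[0,0,0],"ledge":[0,0,.014],"keeper_pivot":[.06,.08,0],"keeper_knob":[.06+.085*np.cos(q),.08-.085*np.sin(q),.053]}
    C=np.array([[0,.095,0],[0,-.095,0],[.185,.095,0],[.185,-.095,0]])
    return {k:R@np.array(v)+t for k,v in L.items()},C@R.T+t
E
python3 - <<'E'
from h import *
img={c:env.snapshot(c) for c in("top","side")}
cal={c:env.calibration(c) for c in img}
big=cv2.resize(img["top"][130:265,330:460],None,fx=5,fy=5,interpolation=2)[:600];cv2.imwrite("pics/crop.png",big[...,::-1])
for c in img:
  for r in env.trace(c,"tray"):
    m=r["pixels"].astype(np.uint8);n=cv2.findNonZero(m)
    w=np.array([ray(p,.027 ,cal[c])[:2] for p in n[:,0].astype(float)],np.float32)
    (cx,cy),(a,b),th=cv2.minAreaRect(w);print(c,np.round(r["extent"]),round(r["score"],2),"xy",round(cx,4),round(cy,4),"size",round(a,3),round(b,3),"ang",round(th,1))
obs={c:{"bed":None,"ledge":None,"keeper_pivot":None,"keeper_knob":None} for c in img}
for c in img:
  for t in obs[c]:
    r=env.tip_of(c,t); obs[c][t]=r[0]["centre"] if r else None
def f(p):
  W,_=bedpts(p); return np.concatenate([proj(W[t],cal[c])[0]-obs[c][t] for c in img for t in W if obs[c][t] is not None])
s=least_squares(f,[.5,.25,0,-.4],loss="soft_l1");print(s.x.round(4),f(s.x).round(1))
W,C=bedpts(s.x);print({k:v.round(3).tolist() for k,v in W.items()});
for c in img: print(c,"corners",proj(C,cal[c]).round(0).tolist())
for t,z in(("pot",0),("dish",0),("tape",0)):
  print(t,[(c,ray(r["centre"],z,cal[c]).round(3).tolist(),round(r["score"],2)) for c in img for r in env.tip_of(c,t)[:1]])
E
```

```text
top [423. 164.  53.  30.] 0.96 xy 0.6889 -0.3022 size 0.083 0.148 ang 5.7
top [410. 243.  33.  24.] 0.88 xy 0.4528 -0.2614 size 0.044 0.08 ang 35.8
top [361. 215.  40.  39.] 0.64 xy 0.5342 -0.1258 size 0.109 0.064 ang 32.2
side [332. 168.  41.  37.] 0.75 xy 0.6855 -0.2899 size 0.099 0.178 ang 8.2
side [402. 202.  27.  21.] 0.72 xy 0.4469 -0.2429 size 0.046 0.093 ang 33.3
side [355. 217.  46.  25.] 0.65 xy 0.5297 -0.1168 size 0.11 0.088 ang 30.4
[ 0.4609  0.2281 -0.0036 -0.3463] [-0.4  0.9 -0.7  1.3 -0.5 -0.1  0.7  1.2  0.4 -0.5 -1.2 -2.1 -0.3 -0.3
 -0.3  0.1]
{'bed': [0.461, 0.228, 0.037], 'ledge': [0.455, 0.228, 0.05], 'keeper_pivot': [0.516, 0.308, 0.062], 'keeper_knob': [0.566, 0.337, 0.144]}
top corners [[200.0, 235.0], [268.0, 237.0], [197.0, 170.0], [268.0, 172.0]]
side corners [[284.0, 368.0], [334.0, 294.0], [205.0, 302.0], [265.0, 238.0]]
pot [('top', [0.538, 0.05, 0.0], 0.6), ('side', [0.539, 0.059, 0.0], 0.74)]
dish [('top', [0.752, 0.112, 0.0], 0.69), ('side', [0.748, 0.12, 0.0], 0.86)]
tape [('top', [0.748, -0.135, 0.0], 0.6), ('side', [0.733, -0.14, 0.0], 0.89)]
```

View pics/crop.png

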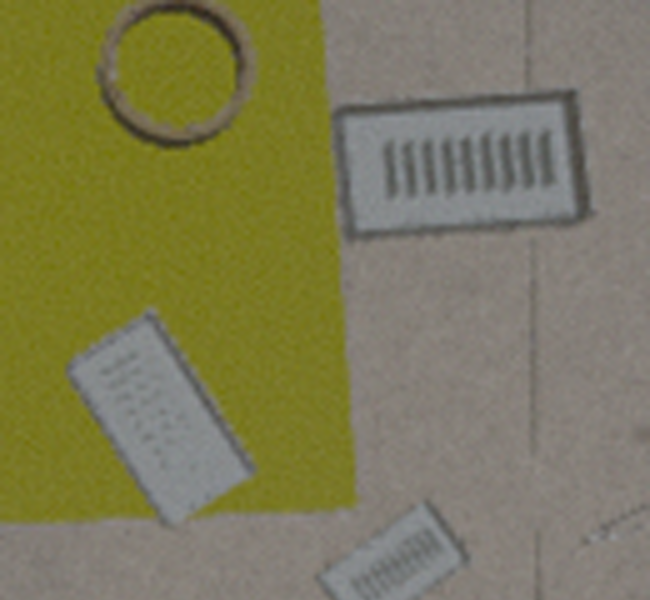

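Tray A measures about 109 x 64 mm, B 148 x 83 and C 80 x 44, so A at crop (165,420) is the right one. It sits at world (0.534,-0.126) with its long axis about +32° from x.

```bash
python3 -m crank '0.7 1 0 0;0.7 1 0 0;0.7 1 0 0;0.7 1 0 0;0.7 1 0 0;0.7 1 0 0;0.7 1 0 0;0.7 1 0 0' 93; python3 -m crank '0.7 1 0 0;0.7 1 0 0;0.2 0.6 0 0;0 0 0 0;0 0 0 0'
cat > w.py <<'E'
from h import *
import sys
im=env.snapshot("wrist");cal=env.calibration("wrist");st=env.get_state()
cv2.imwrite("pics/%s.png"%sys.argv[1],im[...,::-1])
print(st["time"],st["ee_pos"],"yaw of tool y",np.degrees(np.arctan2(st["orientation"][1][1],st["orientation"][0][1])))
for r in env.trace("wrist","tray"):
    n=cv2.findNonZero(r["pixels"].astype(np.uint8));w=np.array([ray(p,.0275,cal)[:2] for p in n[:,0].astype(float)],np.float32)
    (cx,cy),(a,b),th=cv2.minAreaRect(w);print(np.round(r["extent"]),round(r["score"],2),"xy",round(cx,4),round(cy,4),"size",round(a,3),round(b,3),"ang",round(th,1))
E
python3 w.py w1
```

```text
time: 3.1
ee_pos: [0.4644, -0.2287, 0.2189]
orientation: [[0.917, 0.399, 0.001], [0.399, -0.917, -0.0], [0.0, 0.001, -1.0]]
contact_force: [0.4, -0.3, 0.4]
opening: 0.999
grip_force: 0.0
time: 3.72
ee_pos: [0.5274, -0.1266, 0.2186]
orientation: [[0.917, 0.399, -0.0], [0.399, -0.917, -0.0], [-0.0, 0.0, -1.0]]
contact_force: [0.3, -0.0, 0.1]
opening: 0.996
grip_force: 0.0
3.775 [ 0.52733627 -0.12692147  0.21866589] yaw of tool y -66.50301264295446
[535.  92. 171. 116.] 0.88 xy 0.6922 -0.3027 size 0.083 0.157 ang 5.3
[389. 265.  52.  43.] 0.64 xy 0.4562 -0.2494 size 0.05 0.055 ang 36.2
[322. 161.  68. 104.] 0.57 xy 0.5381 -0.1286 size 0.113 0.062 ang 33.7
```

View pics/w1.png

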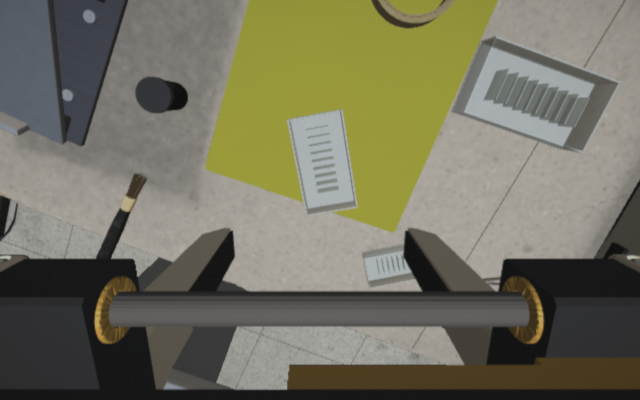

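The wrist view confirms the mid-sized tray at (322,161) on the folder. Next I rotate 10° and descend.

```bash
python3 -m crank '0.24 0 0 0.6;0 0 -1 0.65;0 0 -1 0;0 0 -1 0;0 0 -1 0;0 0 -0.7 0;0 0 -0.55 0;0 0 0 0'; python3 -m crank '0 0 0 0;0 0 0 0;0 0 0 0;0 0 0 0;0 0 0 0;0 0 0 0;0 0 0 0;0 0 0 0' 50 6
```

```text
time: 4.82
ee_pos: [0.5351, -0.1265, 0.0067]
orientation: [[0.834, 0.551, -0.004], [0.551, -0.834, 0.001], [-0.003, -0.003, -1.0]]
contact_force: [-0.9, 0.2, 0.8]
opening: 1.001
grip_force: 0.0
time: 5.82
ee_pos: [0.5377, -0.1263, 0.0093]
orientation: [[0.833, 0.553, 0.001], [0.553, -0.833, -0.0], [0.001, 0.001, -1.0]]
contact_force: [-1.6, -0.1, 5.6]
opening: 0.643
grip_force: 6.0
```

```bash
python3 -m crank '0 0 0.3 0;0 0 0.6 0;0 0 0.9 0;0 0 0.9 0;0 0 0.9 -0.5;0 0 0.9 -0.7;0 0.6 0 -0.8;0 0.6 0 -0.8';python3 -m crank '0 0.7 0 -0.8;0 0.8 0 -0.6;0 0.8 0 0;0 0.8 0 0;0 0 0 0;0 0 0 0'
cat > bedfit.py <<'E'
from h import *
import sys
obs=[]
for c in("top","side","wrist"):
  env.snapshot(c);cal=env.calibration(c)
  for t in("bed","ledge","keeper_pivot","keeper_knob"):
    r=env.tip_of(c,t)
    if r and r[0]["score"]>.45: obs.append((t,np.array(r[0]["centre"]),cal,c))
f=lambda p:np.concatenate([(proj(bedpts(p)[0][t],k)[0]-o)*(.5 if c=="wrist" else 1) for t,o,k,c in obs])
s=least_squares(f,[.461,.228,0,-.35],loss="soft_l1",f_scale=1)
print(s.x.round(4));r=f(s.x).reshape(-1,2)
for o,e in zip(obs,r):print(o[0],o[3],o[1].round(0),e.round(1))
E
python3 bedfit.py; python3 w.py w2
```

```text
time: 6.82
ee_pos: [0.5374, -0.0777, 0.1899]
orientation: [[0.982, 0.189, 0.001], [0.189, -0.982, -0.0], [0.001, 0.0, -1.0]]
contact_force: [-0.6, 0.2, -0.0]
opening: 0.648
grip_force: 6.0
time: 7.58
ee_pos: [0.5371, 0.0455, 0.1888]
orientation: [[1.0, -0.001, -0.0], [-0.001, -1.0, -0.0], [-0.0, 0.0, -1.0]]
contact_force: [-0.6, -0.6, -0.8]
opening: 0.643
grip_force: 6.0
[ 0.4607  0.229  -0.0384 -0.3686]
bed top [234. 236.] [-0.4 -0.7]
ledge top [232. 238.] [ 0.5 -0.5]
keeper_pivot top [207. 214.] [-2.1 -0.7]
keeper_knob top [186. 190.] [1.4 0.6]
ledge side [314. 324.] [-0.6  1.2]
keeper_pivot side [261. 338.] [1.4 0.2]
keeper_knob side [225. 311.] [0.3 0.6]
bed wrist [145. 252.] [-0.1 -0.3]
ledge wrist [139. 262.] [-0.   0.5]
keeper_pivot wrist [ 36. 211.] [ 1.6 -1.6]
8.375 [0.5372349  0.04595682 0.18864203] yaw of tool y -90.05817885548757
[592. 243.  92.  64.] 0.78 xy 0.4637 -0.2504 size 0.056 0.082 ang 35.3
[318. 249. 133. 210.] 0.62 xy 0.4484 0.0455 size 0.132 0.249 ang 89.9
[619.  33.  42.  66.] 0.56 xy 0.6742 -0.2332 size 0.055 0.035 ang 6.1
```

View pics/w2.png

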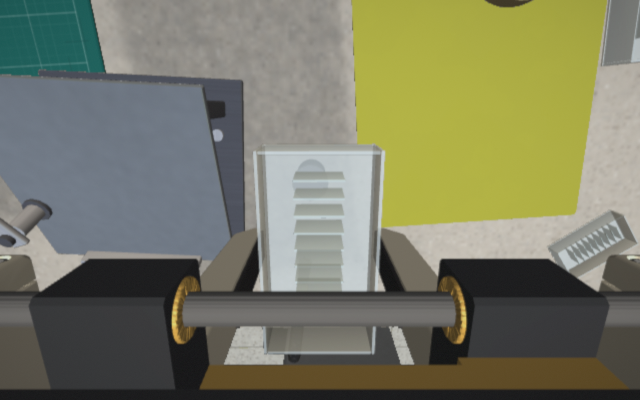

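The wrist view shows the tray gripped square at (318,249). The bed's right corners are at (205,85) and (231,262), and the base plate edge is at (243,80)–(243,235). I'll check the yaw from these.

Run:
```python
from h import *
cal=env.calibration("wrist")
for p,z in(((40,72),.003),((243,80),.003),((243,235),.003),((205,85),.115),((20,76),.115),((231,262),.037),((70,253),.037)):
  print(p,ray(p,z,cal).round(4))
ct=env.calibration("top")
im=env.snapshot("top");cv2.imwrite("pics/t2.png",cv2.resize(im[155:260,170:300],None,fx=5.5,fy=5.5,interpolation=2)[...,::-1])
```

```text
(40, 72) [0.6428 0.3265 0.003 ]
(243, 80) [0.6347 0.1219 0.003 ]
(243, 235) [0.4655 0.1326 0.003 ]
(205, 85) [0.6241 0.1242 0.115 ]
(20, 76) [0.6303 0.2516 0.115 ]
(231, 262) [0.4487 0.1389 0.037 ]
(70, 253) [0.4595 0.3086 0.037 ]
```

View pics/t2.png

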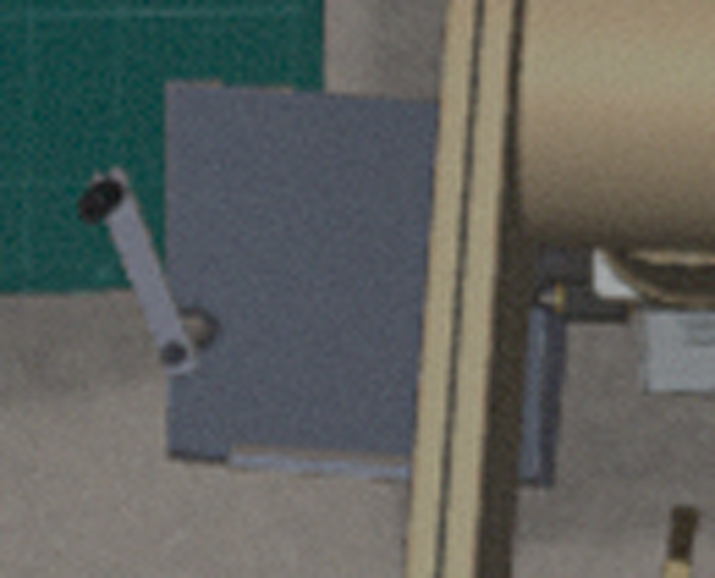

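Run:
```python
from h import *
cal=env.calibration("wrist")
for p,z in(((255,148),.207),((382,148),.207),((265,353),.181),((376,353),.181)): print(p,ray(p,z,cal).round(4))
a=.055;x0,y0=.461,.229
for xg in(.0486,):print("target",x0+xg*np.cos(a),y0-xg*np.sin(a))
```

```text
(255, 148) [0.5921 0.0739 0.207 ]
(382, 148) [0.592  0.0164 0.207 ]
(265, 353) [0.4584 0.0795 0.181 ]
(376, 353) [0.4583 0.0089 0.181 ]
target 0.5095265110281473 0.22632834743368452
```

```bash
python3 -m crank '-0.2 0.8 0 -0.39;-0.2 0.9 0 0;-0.2 0.9 0 0;-0.09 0.9 0 0;0 0.9 0 0;0 0.11 -0.7 0;0 0 -0.8 0;0 0 -0.6 0'; python3 -m crank '0 0 0 0;0 0 0 0'; python3 bedfit.py|head -1
```

```text
time: 9.48
ee_pos: [0.509, 0.2264, 0.1031]
orientation: [[0.998, -0.055, -0.001], [-0.055, -0.998, -0.0], [-0.001, 0.0, -1.0]]
contact_force: [-0.1, -0.0, 0.5]
opening: 0.646
grip_force: 6.0
time: 9.72
ee_pos: [0.5102, 0.2265, 0.1058]
orientation: [[0.998, -0.056, 0.001], [-0.056, -0.998, 0.0], [0.001, -0.0, -1.0]]
contact_force: [0.1, 0.7, -0.9]
opening: 0.647
grip_force: 6.0
[ 0.4612  0.2269 -0.0335 -0.3945]
```

```bash
python3 -m crank '0 0 -0.1 0;0 0 -0.1 0;0 0 -0.1 0;0 0 -0.1 0;0 0 -0.1 0;0 0 0 0' - 3;  python3 -m crank '0 0 -0.1 0;0 0 -0.1 0;0 0 0 0'
```

```text
time: 11.22
ee_pos: [0.5095, 0.2262, 0.0842]
orientation: [[0.998, -0.056, -0.0], [-0.056, -0.998, -0.0], [-0.0, 0.0, -1.0]]
contact_force: [0.3, -0.6, -0.8]
opening: 0.645
grip_force: 3.0
time: 11.6
ee_pos: [0.5094, 0.2262, 0.0762]
orientation: [[0.998, -0.055, -0.001], [-0.055, -0.998, -0.0], [-0.001, 0.0, -1.0]]
contact_force: [0.0, -0.4, -0.7]
opening: 0.644
grip_force: 3.0
```

Run:
```python
from h import *
im=env.snapshot("side");cv2.imwrite("pics/s2.png",cv2.resize(im[225:385,190:390],None,fx=3.7,fy=3.7,interpolation=2)[...,::-1])
```

```text
(no output)
```

View pics/s2.png

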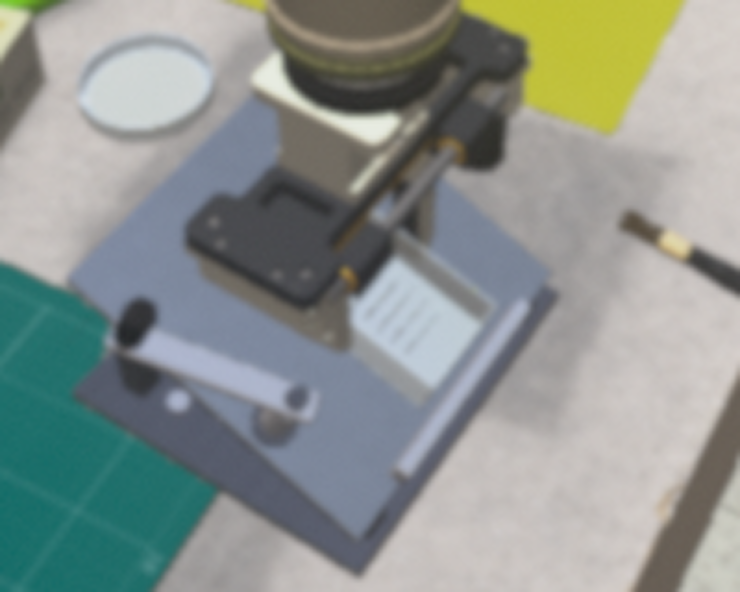

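In the side view the tray (crop 430,330) is tilting onto the bed with its low end near the ledge, and the keeper is well clear. I keep lowering.

```bash
python3 -m crank '0 0 -0.06 0;0 0 -0.05 0;0 0 -0.04 0;0 0 0 0';  python3 -m crank '-0.06 0 -0.028 0;-0.06 0 -0.028 0;-0.05 0 -0.023 0;0 0 0 0'
python3 - <<'E'
from h import *
for c in("top","side"):
 env.snapshot(c);cal=env.calibration(c)
 for r in env.tip_of(c,"tray")[:4]:print(c,np.round(r["centre"]),round(r["score"],2),ray(r["centre"],.060,cal).round(4))
E
```

```text
time: 12.15
ee_pos: [0.5095, 0.2263, 0.0704]
orientation: [[0.998, -0.056, -0.0], [-0.056, -0.998, -0.0], [-0.0, 0.0, -1.0]]
contact_force: [-0.0, 0.4, -1.7]
opening: 0.649
grip_force: 3.0
time: 12.65
ee_pos: [0.5032, 0.2265, 0.0679]
orientation: [[0.998, -0.055, 0.001], [-0.055, -0.998, 0.0], [0.001, -0.001, -1.0]]
contact_force: [1.6, 0.9, -0.0]
opening: 0.648
grip_force: 3.0
top [420. 163.] 0.69 [ 0.678  -0.2884  0.06  ]
top [407. 246.] 0.66 [ 0.4447 -0.2512  0.06  ]
side [290. 308.] 0.93 [0.511  0.2239 0.06  ]
side [399. 199.] 0.85 [ 0.4455 -0.2065  0.06  ]
```

```bash
python3 -m crank '-0.03 0 -0.012 0;0 0 0 0';python3 -m crank '0 0 0 0;0 0 0 0;0 0 0 0;0 0 0 0' 80; python3 -m crank '0 0 0.3 0;0 0 0.8 0;0 0 1 0;0 0 1 0;0 0 1 0;-0.8 0 0 0;-0.8 0 0 0;0 0 0 0'
python3 - <<'E'
from h import *
im=env.snapshot("side");cv2.imwrite("pics/s3.png",cv2.resize(im[225:385,190:390],None,fx=3.7,fy=3.7,interpolation=2)[...,::-1])
E
python3 w.py w3; python3 bedfit.py
python3 - <<'E'
from h import *
for c in("side","wrist"):
 cal=env.calibration(c)
 for r in env.tip_of(c,"tray")[:4]:print(c,np.round(r["centre"]),round(r["score"],2),ray(r["centre"],.060,cal).round(4))
E
```

```text
time: 13.1
ee_pos: [0.5023, 0.2266, 0.0676]
orientation: [[0.998, -0.056, 0.002], [-0.056, -0.998, 0.001], [0.002, -0.001, -1.0]]
contact_force: [3.7, 2.4, 2.9]
opening: 0.644
grip_force: 3.0
time: 13.6
ee_pos: [0.5013, 0.2262, 0.0667]
orientation: [[0.998, -0.056, -0.001], [-0.056, -0.998, -0.0], [-0.001, 0.0, -1.0]]
contact_force: [-0.3, 0.6, 0.3]
opening: 0.861
grip_force: 0.0
time: 14.6
ee_pos: [0.4366, 0.2266, 0.2322]
orientation: [[0.999, -0.054, 0.001], [-0.054, -0.999, 0.001], [0.001, -0.001, -1.0]]
contact_force: [-0.2, 0.8, 0.0]
opening: 0.859
grip_force: 0.0
14.7 [0.43812615 0.22644295 0.23196321] yaw of tool y -93.16490723497715
[314. 108.  70. 117.] 0.88 xy 0.5064 0.2273 size 0.075 0.125 ang 86.8
[ 0.4592  0.2274 -0.0364 -0.4051]
keeper_pivot top [205. 212.] [0.1 1.7]
bed side [314. 327.] [-1.7  1. ]
ledge side [316. 325.] [-1.   0.4]
keeper_pivot side [265. 342.] [-1.3 -3.9]
keeper_knob side [225. 313.] [ 0.6 -0.2]
keeper_pivot wrist [232. 104.] [ 0.5 -0.3]
keeper_knob wrist [151.  31.] [0.2 1.6]
side [400. 203.] 0.87 [ 0.4385 -0.1923  0.06  ]
side [291. 308.] 0.75 [0.5082 0.2232 0.06  ]
wrist [317. 108.] 0.64 [0.5071 0.2229 0.06  ]
```

View pics/w3.png

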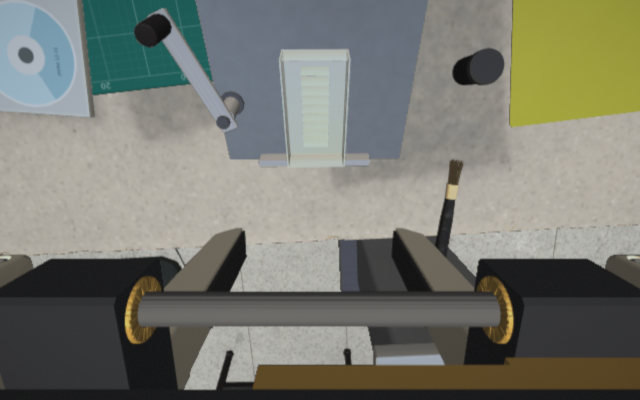

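View pics/s3.png

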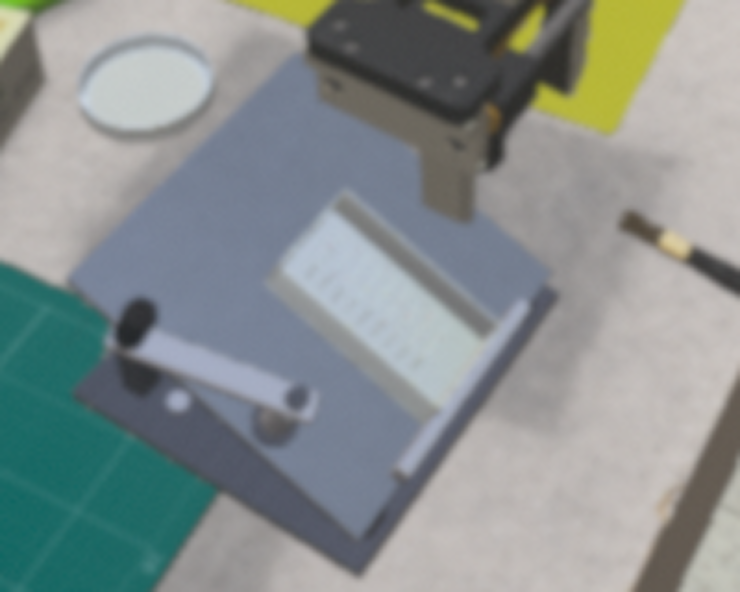

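The tray lies on the bed with its low end at the ledge, at wrist pixel (315,160), and is centred with the ledge (260–369). I'll check the fit against a model projection and plan the knob grasp.

Run:
```python
from h import *
cal=env.calibration("wrist")
p=[.461,.2275,-.055]
R,t=bedT(*p)
for n,P in(("tray top",[[0,.03,.026],[0,-.03,.026],[.11,.03,.026],[.11,-.03,.026]]),("tray bot",[[0,.03,0],[0,-.03,0]]),("ledge",[[0,.06,.014],[0,-.06,.014]])):
  print(n,proj(np.array(P)@R.T+t,cal).round(0).tolist())
for q in(-.37,-.41):
  k=[.06+.085*np.cos(q),.08-.085*np.sin(q)]
  top=R@np.array(k+[.068])+t;mid=R@np.array(k+[.06])+t
  print(q,"knob top",top.round(4),proj(top,cal).round(0),"z60",mid.round(4))
# arc
qs=np.linspace(-.40,1.53,13)
A=np.array([R@np.array([.06+.085*np.cos(q),.08-.085*np.sin(q),.060])+t for q in qs])
print(A[[0,-1]].round(4));print((np.diff(A,axis=0)/.04).round(2).tolist())
```

```text
tray top [[287.0, 165.0], [344.0, 165.0], [278.0, 56.0], [351.0, 56.0]]
tray bot [[289.0, 152.0], [343.0, 152.0]]
ledge [[260.0, 159.0], [372.0, 159.0]]
-0.37 knob top [0.5644 0.3327 0.1575] [[148.  32.]] z60 [0.5678 0.3325 0.1502]
-0.41 knob top [0.5634 0.3359 0.1569] [[144.  34.]] z60 [0.5668 0.3357 0.1497]
[[0.567  0.3349 0.1498]
 [0.4928 0.2208 0.1182]]
[[0.08, -0.33, 0.05], [0.03, -0.34, 0.02], [-0.02, -0.34, -0.0], [-0.07, -0.33, -0.02], [-0.12, -0.32, -0.05], [-0.16, -0.29, -0.07], [-0.2, -0.26, -0.09], [-0.24, -0.22, -0.1], [-0.26, -0.18, -0.12], [-0.29, -0.13, -0.13], [-0.3, -0.08, -0.14], [-0.31, -0.02, -0.14]]
```

Run:
```python
from h import *
from scipy.optimize import minimize
M={}
for c in("wrist","side"):
  env.snapshot(c);cal=env.calibration(c)
  rs=[r for r in env.trace(c,"tray")]
  R,t=bedT(.461,.2275,-.055);u=proj(R@np.array([.055,0,.013])+t,cal)[0]
  rs=[r for r in rs if np.hypot(*(np.array(r["extent"][:2])-u))<20]
  if rs: M[c]=(rs[0]["pixels"].astype(np.uint8),cal);print(c,rs[0]["extent"],rs[0]["score"])
B=np.array([[sx*.055,sy*.03,z] for sx in(-1,1) for sy in(-1,1) for z in(0,.026)])
def hull(pose,cal,sh):
  s,y,tilt,z,yw=pose
  c,sn=np.cos(tilt),np.sin(tilt);P=B@np.array([[c,0,-sn],[0,1,0],[sn,0,c]]) 
  P=np.c_[P[:,0]*np.cos(yw)-P[:,1]*np.sin(yw),P[:,0]*np.sin(yw)+P[:,1]*np.cos(yw),P[:,2]]+[s,y,z]
  p=proj(P@R.T+t,cal);m=np.zeros((sh[0]*4,sh[1]*4),np.uint8)
  cv2.fillConvexPoly(m,cv2.convexHull(np.round((p+.5)*4).astype(np.int32)),255);return cv2.resize(m,sh[::-1],interpolation=cv2.INTER_AREA)/255.
def cost(pose,cs=None):
  e=[]
  for c,(m,cal) in M.items():
    h=hull(pose,cal,m.shape);e.append(np.abs(h-m).sum()/m.sum())
  return np.array(e)
for n,p in(("flat",(.055,0,0,0,0)),("s51",(.051,0,0,0,0)),("s60",(.06,0,0,0,0)),("s65",(.065,0,0,0,0)),("onledge",(.05,0,.128,.007,0)),("onledge-",(.05,0,-.128,.007,0))):print(n,cost(p).round(3))
b=minimize(lambda v:cost(v*[1,1,10,1,10]).sum(),[.055,0,0,0,0],method="Nelder-Mead",options=dict(initial_simplex=np.vstack([[.055,0,0,0,0]]+[np.array([.055,0,0,0,0])+.006*e for e in np.eye(5)]),maxiter=400))
print(b.x*[1,1,10,1,10],b.fun)
im=env.snapshot("wrist");cv2.imwrite("pics/z.png",cv2.resize(im[40:180,250:390],None,fx=4,fy=4,interpolation=2)[...,::-1])
```

```text
wrist [314.8, 107.5, 70.2, 115.7] 0.56
side [295.4, 308.9, 66.5, 64.4] 0.71
flat [0.046 0.098]
s51 [0.086 0.048]
s60 [0.132 0.19 ]
s65 [0.222 0.277]
onledge [0.157 0.115]
onledge- [0.176 0.143]
[ 0.05357225  0.00056462 -0.04266444  0.00049278  0.01497927] 0.09316897773413091
```

View pics/z.png

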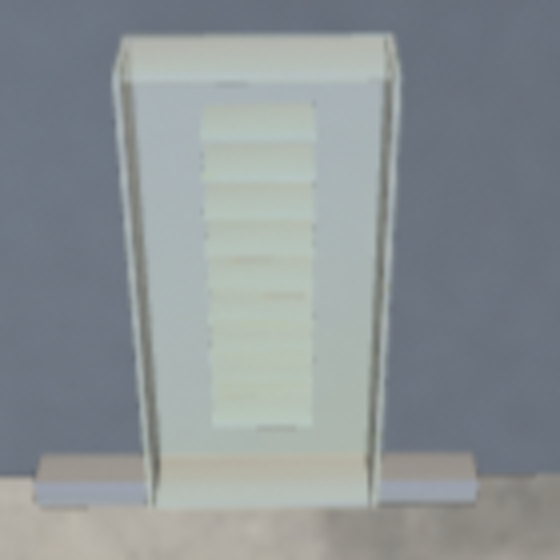

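The crop shows the tray flat inside the ledge, with the ledge's inner face visible through the near wall (row ~470). The fit gives s=53.6 mm, y=0.6 mm. Now the knob.

```bash
python3 -m crank '0.8 0.7 0 0;0.8 0.7 0 0;0.8 0.7 0 0;0.85 0.6 0 0;0 0 0 0;0 0 0 0' 60
python3 - <<'E'
from h import *
env.snapshot("wrist");cal=env.calibration("wrist");print(env.get_state()["ee_pos"])
for r in env.tip_of("wrist","keeper_knob"):print(np.round(r["centre"]),round(r["score"],2),ray(r["centre"],.1435,cal).round(4))
E
python3 -m crank '0 0 -0.8 0;0 0 -0.8 0;0 0 -0.5 0;0 0 -0.22 0;0 0 0 0;0 0 0 0'
```

```text
time: 16.6
ee_pos: [0.5672, 0.3341, 0.2306]
orientation: [[0.998, -0.055, -0.001], [-0.055, -0.998, -0.001], [-0.001, 0.001, -1.0]]
contact_force: [-0.1, 0.8, 0.2]
opening: 0.644
grip_force: 0.0
[0.56717045 0.33396018 0.23124028]
[315. 200.] 0.7 [0.566  0.3362 0.1435]
time: 17.45
ee_pos: [0.5684, 0.3347, 0.1398]
orientation: [[0.998, -0.056, 0.002], [-0.056, -0.998, 0.001], [0.002, -0.001, -1.0]]
contact_force: [0.6, 0.5, 0.1]
opening: 0.647
grip_force: 0.0
```

```bash
python3 -m crank '0 0 0 0;0 0 0 0;0 0 0 0;0 0 0 0;0 0 0 0;0 0 0 0' 5 4; python3 -m crank '0.08 -0.33 0.05 0;0.03 -0.34 0.02 0;-0.02 -0.34 0 0;-0.07 -0.33 -0.02 0;0 0 0 0'
```

```text
time: 18.2
ee_pos: [0.5677, 0.3345, 0.1383]
orientation: [[0.998, -0.055, 0.0], [-0.055, -0.998, 0.0], [0.0, -0.0, -1.0]]
contact_force: [0.5, 1.0, 0.5]
opening: 0.17
grip_force: 4.0
time: 18.82
ee_pos: [0.5684, 0.2789, 0.1403]
orientation: [[0.998, -0.057, -0.0], [-0.057, -0.998, -0.001], [-0.0, 0.001, -1.0]]
contact_force: [2.0, -3.0, 0.9]
opening: 0.17
grip_force: 4.0
```

```bash
python3 -m crank '-0.12 -0.32 -0.05 0;-0.16 -0.29 -0.07 0;-0.2 -0.26 -0.09 0;-0.24 -0.22 -0.1 0;0 0 0 0';python3 -m crank '-0.26 -0.18 -0.12 0;-0.29 -0.13 -0.13 0;-0.3 -0.08 -0.13 0;-0.27 -0.02 -0.12 0;0 0 0 0;0 0 0 0'; python3 bedfit.py
```

```text
time: 19.45
ee_pos: [0.5382, 0.2361, 0.127]
orientation: [[0.998, -0.056, -0.002], [-0.056, -0.998, -0.001], [-0.002, 0.001, -1.0]]
contact_force: [-1.4, -1.6, -1.1]
opening: 0.167
grip_force: 4.0
time: 20.2
ee_pos: [0.4946, 0.2226, 0.108]
orientation: [[0.999, -0.055, 0.0], [-0.055, -0.998, 0.003], [0.0, -0.003, -1.0]]
contact_force: [-0.4, 8.9, -0.7]
opening: 0.19
grip_force: 4.0
[ 0.4587  0.2279 -0.0321  1.5782]
bed top [235. 237.] [-1.  -0.3]
ledge top [233. 239.] [-0.1 -0.9]
bed side [312. 326.] [-0.5  2.2]
ledge side [316. 326.] [-0.9  0.2]
keeper_pivot side [263. 338.] [0.6 0.6]
keeper_knob side [299. 295.] [0.5 0.6]
bed wrist [312. 246.] [0.9 1.3]
keeper_pivot wrist [192. 194.] [ 0.2 -0.1]
keeper_knob wrist [318. 255.] [ 0.7 -0.9]
```

```bash
python3 -m crank '0 0 0 0;0 0 0 0;0 0 0 0;0 0 0 0' 60; python3 -m crank '0 0 0.5 0;0 0 1 0;0 0 1 0;0 0 1 0;-0.6 0 0 0;-0.5 0 0 0;0 0 0 0;0 0 0 0'
python3 bedfit.py
python3 - <<'E'
from h import *
for c in("top","side","wrist"):
 cal=env.calibration(c)
 for t,z in(("tray",.06),("pot",0),("dish",0),("tape",0)):
  for r in env.tip_of(c,t)[:3]:print(c,t,np.round(r["centre"]),round(r["score"],2),ray(r["centre"],z,cal).round(4))
for r in env.trace("wrist","tray"):print(r["extent"],r["score"])
R,t=bedT(.461,.2275,-.055)
print(proj(np.array([[0,.03,.026],[0,-.03,.026],[.11,.03,.026],[.11,-.03,.026]])@R.T+t,env.calibration("wrist")).round())
E
```

```text
time: 21.45
ee_pos: [0.4948, 0.2206, 0.1077]
orientation: [[0.998, -0.056, -0.0], [-0.056, -0.998, -0.0], [-0.0, 0.0, -1.0]]
contact_force: [-0.1, -0.3, 0.2]
opening: 0.573
grip_force: 0.0
time: 22.45
ee_pos: [0.4513, 0.2206, 0.2478]
orientation: [[0.998, -0.056, 0.0], [-0.056, -0.998, -0.0], [0.0, 0.0, -1.0]]
contact_force: [0.6, 0.2, -1.1]
opening: 0.644
grip_force: 0.0
[ 0.4587  0.2282 -0.0368  1.6068]
bed side [313. 331.] [-1.  -2.5]
ledge side [315. 325.] [-0.5  0.6]
keeper_pivot side [263. 338.] [0.6 0.9]
keeper_knob side [300. 298.] [-0.  -1.5]
bed wrist [312. 161.] [-0.2  1.2]
keeper_pivot wrist [232. 119.] [ 0.2 -0.7]
keeper_knob wrist [314. 144.] [-0.1  1. ]
top tray [234. 220.] 0.7 [0.5012 0.2271 0.06  ]
top tray [421. 160.] 0.66 [ 0.6888 -0.2905  0.06  ]
top tray [365. 146.] 0.16 [ 0.7248 -0.1324  0.06  ]
top pot [300. 211.] 0.66 [0.54   0.0468 0.    ]
top dish [278. 139.] 0.91 [0.7533 0.1209 0.    ]
top tape [364. 148.] 0.67 [ 0.7344 -0.1349  0.    ]
side tray [398. 201.] 0.89 [ 0.444  -0.1947  0.06  ]
side tray [290. 309.] 0.81 [0.5104 0.2263 0.06  ]
side tray [230. 251.] 0.28 [0.7067 0.1604 0.06  ]
side pot [318. 271.] 0.62 [0.5337 0.066  0.    ]
side dish [229. 249.] 0.86 [0.7547 0.1134 0.    ]
side tape [289. 198.] 0.74 [ 0.7338 -0.1278  0.    ]
wrist tray [311. 120.] 0.84 [0.5087 0.2252 0.06  ]
wrist pot [455.  83.] 0.74 [0.5395 0.0519 0.    ]
[308.0, 122.0, 64.8, 107.0] 0.87
[[284. 175.]
 [339. 175.]
 [275.  75.]
 [343.  75.]]
```

The keeper measures about 1.55–1.6 rad (at or near its stop), the tray is where I put it, and nothing else has moved. Handing in.

```bash
python3 -c "
from cell import env;print(env.hand_in())"
```

```text
the job is handed in; nothing more can be done
None
```

I laid the tray flat on the bed, centred and against the ledge, released it, swung the keeper across above it to about its stop, and left the pot, dish and tape in place; the job is handed in at about 23 s, but no verdict came back.

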